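# Spin-drain the washed plums

## Task

Grip or hook the crank's knob and crank the fruit spinner, either way round, until the basket itself (not just the crank) turns at a steady 20 turns a minute; keep it there for 8 seconds, within 2 turns a minute either way, and never let it exceed 28 or the plums bruise. Then bring the basket to rest with its lug squarely in line with the bowl's pouring lip, let go of the knob and leave everything still. Work only by the crank: keep hands off the basket and fruit, and do not disturb the other things on the counter.

Things in the scene. Friction and masses are not known exactly. Their poses are not given: they have to be found in the camera images.
- rotor (a joint): Angle of the basket about the bowl's upright axis, rad, counter-clockwise from above positive, counts on past a full turn, no stops. 0 and every multiple of 2 pi: the lug is exactly in line with the lip, however the bowl is turned. 20 turns/min = 2.09 rad/s. Bearing drag on the basket: about 0.005 N m dry friction plus 0.001 N m s/rad; the friction holds a stopped basket where it is.
- crank (a joint): Angle of the crank arm relative to the basket (not to the bowl), rad, counter-clockwise positive, 0: arm over the lug. Its speed is the slip of the grease-filled clutch in the hub, the only drive: torque on the basket = 0.012 N m per rad/s of slip. The basket follows the crank's speed in about 0.7 s, runs 0.6 rad/s slower than the crank at 20 turns/min, and coasts on when it stops.
- bowl: White plastic spinner bowl, fixed on the counter, open-topped: 276 mm across the rim, 130 mm high. Origin on its upright axis at counter height, z up; its x axis points from the axis to the pouring lip, a flat white spout 80 mm wide that sticks out 37 mm beyond the rim at the rim's height (two low edges on it reach 139 mm).
- basket: Grey slotted basket with ten dark plums in the bowl, 236 mm across, rim at 122 mm; do not touch. Turns about the bowl's axis. Origin on the axis at counter height; x axis points to its lug, the one white block on the rim (30 mm wide, 22 mm radially, top at 140 mm). With plums 1.4 kg, moment of inertia 0.0095 kg m2 about the axis, nominal; the hidden load makes both 0.7 to 1.4 times as much.
- lug (a point): Top centre of the basket's lug, 112 mm from the axis, 140 mm above the counter.
- lip (a point): The point over the basket's rim where the lug's top centre must stop: 112 mm from the axis towards the middle of the pouring lip, 140 mm above the counter (fixed to the bowl).
- axis (a point): Point on the upright turning axis of the basket and crank, 140 mm above the counter (fixed to the bowl).
- knob (a point): Centre of the crank's knob, an upright black cylinder 32 mm in diameter, 166 to 212 mm above the counter, spinning freely on its pin (so a gripper may hold it at a fixed orientation). It runs in a level circle of 62 mm radius about the axis, either way, no stops. Flat grey arm 22 mm wide, top at 163 mm; hub 44 mm across, top at 170 mm. Crank and knob: 130 g, light to move.
- oil: Bystander: green glass bottle with black cap, 64 mm in diameter, 200 mm high, origin under its base.
- mug: Bystander: white mug, 80 mm in diameter, 90 mm high, origin under its base.
- dish: Bystander: blue ceramic bowl, 130 mm in diameter, 50 mm high, origin under its base.

How it is judged:
On the way:
1. the basket turns at 20 turns a minute, within 3 turns a minute (1.78 to 2.41 rad/s), either way round, for 8 s ((velocity of joint rotor between 1.78 and 2.41 rad/s or velocity of joint rotor between -2.41 and -1.78 rad/s)), for 8 s.
At the end, for the whole second after the job is handed in: The basket is at rest (under 0.1 rad/s) with its lug within 25 mm of the middle of the pouring lip (the whole lug within the lip's width), the crank released and still (under 0.2 rad/s) (horizontal distance between lug and lip below 0.025 m and angular speed of basket below 0.1 rad/s and velocity of joint crank between -0.2 and 0.2 rad/s); the robot touches nothing.
It fails at once if the basket turns faster than 28 turns a minute (2.93 rad/s) (angular speed of basket above 2.93 rad/s).
It fails at once if the robot touches the basket or the fruit (contact force between any of the fingers, the arm and basket above 1 N).
It fails at once if a bystander is moved by more than 30 mm or tipped (distance of any of oil, mug, dish from where it was at the start of the episode above 0.03 m or angle between any of oil, mug, dish's own z axis and vertical above 0.4 rad).
It also fails if it takes over 67 s, if anything falls off the work surface, if the arm or the gripper's body presses on something with over 40 N, if the wrist force passes 120 N, or if a joint passes its speed limit or range.

## Robot

A 6-joint arm with a two-finger parallel gripper is mounted at the origin on the work surface. World frame = base frame: x ahead of the robot, y to its left, z up, the work surface at z = 0. Lengths are in m, angles in rad, forces in N, time in s.
With the tool pointing down it reaches from about 0.25 to 0.775 m from the base axis. Payload 4 kg.
Tool frame: the origin (TCP) lies midway between the tips of the shut fingers; the grasp point (between the pads) lies 19 mm behind it (grip_point_offset is the distance from the TCP to the grasp point, in m); z points along the fingers, y is the line along which they close (so a half turn about z gives the same grasp; the last joint's range is limited). The gripper opens to 94 mm and grips with 3 to 60 N. Pads are 16 mm wide; open, the fingers measure 119 mm over their backs; the gripper's body (75 mm by 177 mm) begins 78 mm behind the grasp point.
Start: joints at [1.014, 0.087, 1.371, -0, 1.684, -0.103], TCP at [0.241, 0.494, 0.206] pointing down, gripper open.
Joint ranges: [-3.1, 3.1], [-0.76, 2.03], [0.27, 2.55], [-1.08, 4.22], [0.17, 2.65], [-2.57, 2.57]. Speed limits (rad/s): [2.79, 2.79, 3.14, 3.14, 3.14, 3.14].

## Interface

Orientations are given as [roll, pitch, yaw] about the fixed x, y, z axes, in that order (R = Rz(yaw) Ry(pitch) Rx(roll)).
In Python, from bench import * gives the robot as it stands.
- The arm moves only by the tool carry_out, never from a script. Its argument "commands" is a list of rows, each a list of 6 numbers: the shift along the tool's x, y, z in m, then the turn, a rotation vector about the tool's x, y, z in rad. In form: [[tx, ty, tz, rx, ry, rz], ...]. A call has exactly 5 rows; each row is the pose to reach, as a shift and turn from the pose commanded when the call began, along the tool's axes at that moment; what a row does not reach only later rows make up. A row lasts 1/10 s, in which the tool goes at most 50 mm and 8.59 degrees, less where a joint would pass 70% of its speed; a pose out of reach is approached as far as the arm can. A call with a gripper value outside its range is refused whole. "jaw" is the opening, from 0 (shut) to 1 (fully open), set as the call begins (left out, the last holds). The fingers move at their own pace and stop on an object; the grip force is fixed at half the most. Time passes only in rows, so rows that repeat a pose let the fingers close, or fill a call up. It gives the time, the measured TCP pose, the force, the opening and the grip force at its end, in the units of the state.
- get_obs(): the state, without advancing time (a new reading comes with each control period).
- snapshot(name): name is "scene" or "top" or "wrist"; returns a dict with "img" (384x512x3 uint8, red, green, blue), "range_z" (384x512 float32, m along the optical axis (not along the pixel's ray), 0 where there is no reading), "fx", "fy", "cx", "cy" (pixels), "R" (3x3) and "t" (3): a world point X has camera coordinates R X + t. Camera axes: x right, y down, z forward; pixel columns grow to the right and rows downward; lengths in m; the calibration is good to about 2 mm. A picture is of the moment at which its call begins.
- close_job(): hands the job in; it is judged then, once.
The state is a dict: "time": time; "joint_positions": joint angles; "qvel": joint speeds; "joint_torque": joint torques, N m; "tool_pos": TCP position; "ee_rot": TCP orientation; "wrist_force": force on the tool from outside, world axes, zero at the start; "wrist_torque": the same for the moment, N m; "width": finger opening in m; "finger_force": force on a finger pad.
Only numpy, scipy, OpenCV 4.12 (cv2) and the standard library are available. Lean on these libraries where they do the work, as an engineer would, in place of code of your own. Each camera call takes 0.05 s, during which the arm holds its last target. There are 200 camera calls.

## Working session

There is one attempt and no reset: what is moved stays moved. The work goes in short steps, Python scripts to look and compute and a tool call to move; the robot and the scene stay as the last step left them, time stands still between calls to the robot, and variables do not carry over. Pictures are saved under pics/ and viewed, at most 10 in all, crops included, and the job is handed in when it is done.

Besides the shell and the picture viewer there is one more tool, called after "Emit:" by a JSON object that holds its "api" and its "payload", one argument or row to a line. carry_out: Moves the arm, as the interface text tells. Its arguments: {"type":"object","properties":{"commands":{"type":"array","items":{"type":"array","items":{"type":"number"}}},"jaw":{"type":"number"}},"required":["commands"]}

```bash
mkdir -p pics; python3 - <<'E'
from bench import *
import numpy as np,cv2,pickle
o=get_obs();print(o)
S={n:snapshot(n) for n in("scene","top")}
pickle.dump(S,open('s0.pkl','wb'))
for n in S:
    cv2.imwrite(f'pics/{n}0.png',cv2.cvtColor(S[n]['img'],cv2.COLOR_RGB2BGR)); print(n,S[n]['fx'],S[n]['cx'],S[n]['cy'],S[n]['R'],S[n]['t'])
E
```

```text
{'time': 0.0, 'joint_positions': array([ 1.01391318e+00,  8.79627818e-02,  1.37224996e+00, -5.10426328e-06,
        1.68356613e+00, -1.03097069e-01]), 'qvel': array([ 0.00055275,  0.00081786, -0.00126431,  0.00094227,  0.00095658,
       -0.00166462]), 'joint_torque': array([-1.41374428e-03, -3.40179920e+01, -3.02428830e+01,  7.19175115e-02,
        3.29849054e-02, -1.48652425e-04]), 'tool_pos': array([0.24082217, 0.49387436, 0.20430209]), 'ee_rot': array([-3.13941752e+00, -2.19947444e-04,  2.68780577e+00]), 'wrist_force': array([-0.63880398, -0.42071577, -1.07188624]), 'wrist_torque': array([-0.03886938, -0.04045161,  0.04817876]), 'finger_force': 0.0, 'width': 0.09363090668358205}
scene 488.118324208295 254.86153392246763 201.79673058894195 [[ 0.55611761  0.83108358 -0.00576914]
 [ 0.67996256 -0.45896489 -0.57184101]
 [-0.47789551  0.31408806 -0.82034418]] [-0.30465465 -0.2837838   2.13722501]
top 428.9715964950472 256.1808649429822 190.75196273760258 [[-0.01861279 -0.99972858 -0.01401166]
 [-0.99562451  0.01981626 -0.09131894]
 [ 0.09157181  0.01225066 -0.99572312]] [0.01699442 0.56555215 1.32324108]
```

View pics/top0.png

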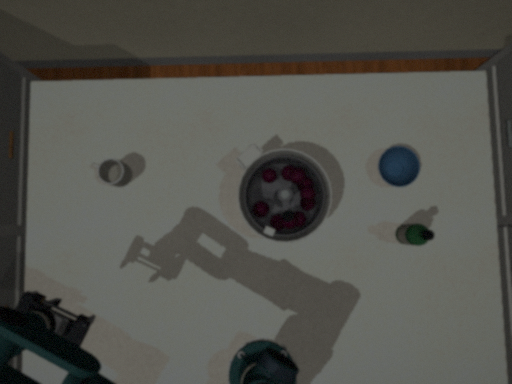

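View pics/scene0.png

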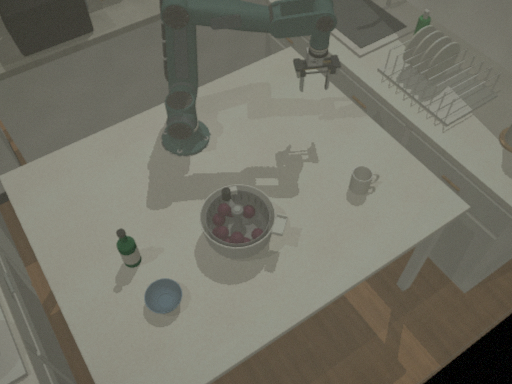

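```bash
cat > h.py <<'E'
import numpy as np,cv2,pickle
def pts(s):
    v,u=np.mgrid[:384,:512]; z=s['range_z']
    C=np.stack([(u-s['cx'])/s['fx']*z,(v-s['cy'])/s['fy']*z,z],-1)
    P=(C-s['t'])@s['R']; P[z==0]=np.nan; return P
def ray(s,u,v,h):
    d=s['R'].T@np.array([(u-s['cx'])/s['fx'],(v-s['cy'])/s['fy'],1]); o=-s['R'].T@s['t']
    return o+d*(h-o[2])/d[2]
E
python3 - <<'E'
from h import *
S=pickle.load(open('s0.pkl','rb'))
for n in S:
    s=S[n];P=pts(s);z=P[...,2]
    print(n)
    v,u=np.mgrid[:384,:512]
    near=(np.hypot(P[...,0]-P[195,285,0],P[...,1]-P[195,285,1])<.25) if n=='top' else (np.hypot(P[...,0]-x0[0],P[...,1]-x0[1])<.25)
    if n=='top':x0=P[195,285];print(x0)
    for lo,hi in((.126,.134),(.136,.143),(.158,.165),(.166,.175),(.200,.22)):
        m=near&(z>lo)&(z<hi); 
        if m.any():print(lo,m.sum(),np.nanmedian(P[m],0).round(4),P[m].min(0).round(3),P[m].max(0).round(3))
    m=near&(z>.125)&(z<.1345)
    A=P[m][:,:2]
    np.save(n+'rim.npy',A)
    c=cv2.minEnclosingCircle(A.astype(np.float32));print(c)
s=S['top'];c=cv2.cvtColor(s['img'],cv2.COLOR_RGB2BGR)[130:260,210:360];c=cv2.resize(c,None,fx=4,fy=4)
d=S['scene'];e=cv2.cvtColor(d['img'],cv2.COLOR_RGB2BGR)[175:275,190:300];e=cv2.resize(e,(572,520))
cv2.imwrite('pics/a.png',cv2.resize(cv2.convertScaleAbs(c,alpha=1.6),(600,520)));
cv2.imwrite('pics/ab.png',cv2.resize(np.hstack([cv2.convertScaleAbs(cv2.resize(c,(600,520)),alpha=1.6),e]),(800,355)))
E
```

```text
sceneTraceback (most recent call last):
  File "<stdin>", line 7, in <module>
NameError: name 'x0' is not defined
```

```bash
python3 - <<'E'
from h import *
S=pickle.load(open('s0.pkl','rb'))
for n in ('top','scene'):
    s=S[n];P=pts(s);z=P[...,2]
    print(n)
    if n=='top':x0=P[195,285];print(x0)
    near=np.hypot(P[...,0]-x0[0],P[...,1]-x0[1])<.2
    for lo,hi in((.126,.134),(.136,.143),(.158,.165),(.166,.175),(.200,.22)):
        m=near&(z>lo)&(z<hi)
        if m.any():print(lo,m.sum(),np.nanmedian(P[m],0).round(4),P[m].min(0).round(3),P[m].max(0).round(3))
    A=P[near&(z>.125)&(z<.1345)][:,:2]
    from scipy.optimize import least_squares
    r=least_squares(lambda p:np.hypot(*(A-p[:2]).T)-p[2],[*x0[:2],.135],loss='soft_l1',f_scale=.003).x;print('rim',r)
    D=A-r[:2];f=np.hypot(*D.T)>.148;print('lip',f.sum(),D[f].mean(0),np.arctan2(*D[f].mean(0)[::-1]))
c=cv2.cvtColor(S['top']['img'],cv2.COLOR_RGB2BGR)[130:260,210:360]
e=cv2.cvtColor(S['scene']['img'],cv2.COLOR_RGB2BGR)[175:275,190:300]
cv2.imwrite('pics/ab.png',np.hstack([cv2.convertScaleAbs(cv2.resize(c,(415,360)),alpha=1.6),cv2.resize(e,(385,360))]))
E
```

```text
top
[ 0.53885125 -0.07613885  0.17145677]
0.126 811 [6.325e-01 3.000e-04 1.304e-01] [ 0.407 -0.212  0.126] [0.696 0.062 0.134]
0.136 117 [ 0.4536 -0.0201  0.1401] [ 0.412 -0.198  0.136] [0.698 0.064 0.143]
0.158 80 [ 0.5167 -0.0763  0.1628] [ 0.466 -0.096  0.159] [ 0.562 -0.057  0.165]
0.166 148 [ 0.5415 -0.076   0.1689] [ 0.492 -0.096  0.166] [ 0.565 -0.057  0.175]
0.2 107 [ 0.4813 -0.081   0.2125] [ 0.468 -0.097  0.205] [ 0.495 -0.067  0.22 ]
rim [ 0.54683203 -0.07271224  0.13615784]
lip 162 [0.12099153 0.10240532] 0.7023911417747584
scene
rim [ 0.53885125 -0.07613885  0.135     ]
lip 0 [nan nan] nan<stdin>:14: RuntimeWarning: Mean of empty slice.
  ret = um.true_divide(
```

View pics/ab.png

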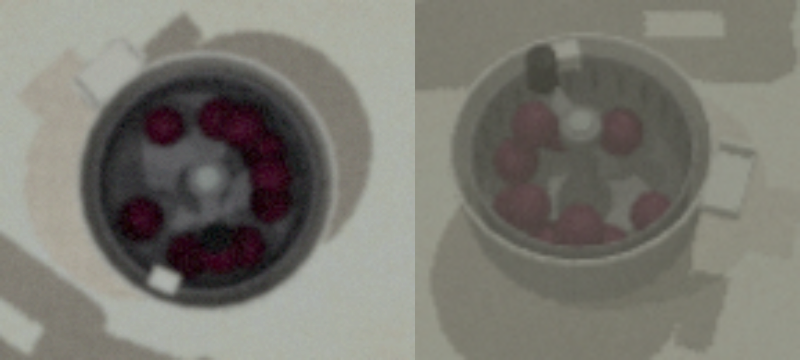

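```bash
python3 - <<'E'
from h import *
from scipy.optimize import least_squares
S=pickle.load(open('s0.pkl','rb'))
s=S['top'];P=pts(s);z=P[...,2];x0=np.array([.5415,-.076])
def lab(m):return P[m]
rad=np.hypot(P[...,0]-x0[0],P[...,1]-x0[1]);an=np.arctan2(P[...,1]-x0[1],P[...,0]-x0[0])
m=(z>.124)&(z<.136)&(rad<.155)&(rad>.12)&(abs(an-.72)>.45)
A=P[m][:,:2]
for k in range(2):
    r=least_squares(lambda p:np.hypot(*(A-p[:2]).T)-p[2],[*x0,.135],loss='soft_l1',f_scale=.003).x;print('rim',r,len(A))
c=r[:2]
# colour: white blobs -> lip, lug, hub by rays
hsv=cv2.cvtColor(s['img'],cv2.COLOR_RGB2HSV)
h=ray(s,285,195,.17)
g=s['img'].min(2)
for nm,(u0,u1,v0,v1),hh in(('lug',(262,278,224,238),.14),('hub',(276,294,186,204),.17)):
    w=g[v0:v1,u0:u1].astype(float);t=(w.max()+np.median(w))/2;vv,uu=np.nonzero(w>t)
    p=ray(s,uu.mean()+u0,vv.mean()+v0,hh);print(nm,w.max(),np.median(w),len(uu),uu.mean()+u0,vv.mean()+v0,p,np.hypot(*(p[:2]-c)),np.arctan2(*(p[:2]-c)[::-1]))
f=(z>.12)&(z<.142)&(rad>.147)&(rad<.19);q=P[f][:,:2]-c;print('lip',f.sum(),q.mean(0),np.arctan2(q.mean(0)[1],q.mean(0)[0]),np.arctan2(q[:,1],q[:,0]).min(),np.arctan2(q[:,1],q[:,0]).max())
f=(z>.203)&(z<.222)&(rad<.1);v,u=np.nonzero(f);k=P[f];print('knob top',k.mean(0),k.min(0),k.max(0),ray(s,u.mean(),v.mean(),.212))
f=(z>.158)&(z<.175)&(rad<.1);print('arm+hub pts',P[f].mean(0))
# hub/knob in scene
s=S['scene'];print('scene range any',(s['range_z']>0).mean())
i=s['img'].astype(int)
v,u=np.nonzero((i.max(2)<60));k=(u>205)&(u<245)&(v>180)&(v<210);print('knob scene',k.sum(),u[k].min(),u[k].max(),v[k].min(),v[k].max(),ray(s,u[k].mean(),v[k].mean(),.189))
w=i.min(2)[203:217,229:246];vv,uu=np.nonzero(w>(w.max()+np.median(w))/2);print('hub scene',len(uu),ray(s,uu.mean()+229,vv.mean()+203,.168))
E
```

```text
rim [ 0.5428868  -0.0761421   0.13398622] 523
rim [ 0.5428868  -0.0761421   0.13398622] 523
lug 108.0 53.0 68 268.30882352941177 231.27941176470588 [ 0.4385307  -0.02773247  0.14      ] 0.11503776376916099 2.707248989916012
hub 82.0 53.0 55 284.3272727272727 193.8 [ 0.54238053 -0.07441809  0.17      ] 0.001796808581369687 1.856424527043388
lip 278 [0.12145169 0.10318354] 0.7042531167376784 0.4311170039419112 0.9669808102725467
knob top [ 0.48126466 -0.08156233  0.21265537] [ 0.46781927 -0.09736657  0.20518162] [ 0.49489736 -0.06716493  0.21995753] [ 0.48128074 -0.08160146  0.212     ]
arm+hub pts [ 0.53255663 -0.07666094  0.16676735]
scene range any 0.979339599609375Traceback (most recent call last):
  File "<stdin>", line 25, in <module>
    return umr_minimum(a, axis, None, out, keepdims, initial, where)
ValueError: zero-size array to reduction operation minimum which has no identity
```

Emit:
{"api": "carry_out", "payload": {
  "commands": [
    [-0.011,-0.01,-0.02,0,0,0],
    [-0.038,-0.033,-0.04,0,0,0],
    [-0.071,-0.063,-0.05,0,0,0],
    [-0.105,-0.092,-0.05,0,0,0],
    [-0.139,-0.122,-0.05,0,0,0]
  ],
  "jaw": 1
}}

```text
time: 0.6
tool_pos: [0.3129, 0.3224, 0.2555]
ee_rot: [3.141, 0.0, 2.689]
wrist_force: [0.1, 0.4, -0.4]
width: 0.0938
finger_force: 0.0
```

Emit:
{"api": "carry_out", "payload": {
  "commands": [
    [-0.034,-0.03,0,0,0,0],
    [-0.068,-0.06,0,0,0,0],
    [-0.102,-0.09,0,0,0,0],
    [-0.136,-0.119,0,0,0,0],
    [-0.169,-0.149,0,0,0,0]
  ]
}}

```text
time: 1.1
tool_pos: [0.3993, 0.114, 0.2551]
ee_rot: [3.142, -0.0, 2.688]
wrist_force: [0.1, 0.4, 0.7]
width: 0.0939
finger_force: 0.0
```

Emit:
{"api": "carry_out", "payload": {
  "commands": [
    [-0.034,-0.03,0,0,0,0],
    [-0.068,-0.06,0,0,0,0],
    [-0.101,-0.089,0,0,0,0],
    [-0.135,-0.119,0,0,0,0],
    [-0.16,-0.141,0,0,0,0]
  ]
}}

```text
time: 1.6
tool_pos: [0.4814, -0.0837, 0.2547]
ee_rot: [-3.141, -0.001, 2.686]
wrist_force: [-0.1, -0.2, -0.5]
width: 0.0942
finger_force: 0.0
```

```bash
python3 - <<'E'
from bench import *
from h import *
s=snapshot('wrist');o=get_obs();print(o['time'],o['tool_pos'],o['ee_rot'],o['joint_positions'])
P=pts(s);z=P[...,2];C=np.array([.5428,-.0755]);rad=np.hypot(P[...,0]-C[0],P[...,1]-C[1])
for nm,f in(('knob',(z>.206)&(z<.218)&(rad<.09)&(rad>.035)),('hub',(z>.166)&(z<.175)&(rad<.03))):
    if f.any():
        v,u=np.nonzero(f);(uc,vc),R=cv2.minEnclosingCircle(np.c_[u,v].astype(np.float32));print(nm,f.sum(),P[f].mean(0),P[f].min(0),P[f].max(0),uc,vc)
cv2.imwrite('pics/w1.png',cv2.cvtColor(s['img'],cv2.COLOR_RGB2BGR))
E
```

```text
1.65 [ 0.4826112  -0.087457    0.25377765] [-3.13794651e+00  2.40859653e-04  2.68201634e+00] [-0.29231164 -0.04982412  1.41519664 -0.00371372  1.77658829 -1.40428942]
knob 1080 [ 0.47927458 -0.08012011  0.21058743] [ 0.46463084 -0.09586026  0.20609995] [ 0.49533999 -0.06498047  0.21339506] 255.7608642578125 199.71739196777344
hub 470 [ 0.54160962 -0.07540688  0.16874504] [ 0.52389762 -0.09216799  0.16600297] [ 0.55907506 -0.05732594  0.17078354] 286.5042419433594 238.85745239257812
```

View pics/w1.png

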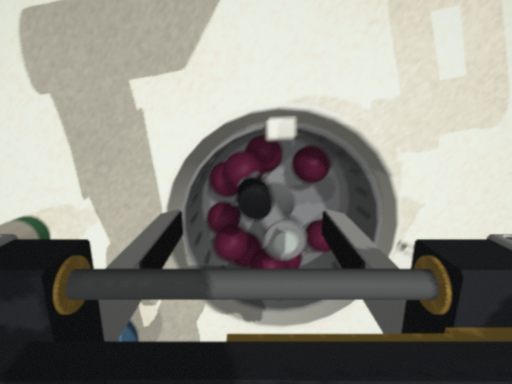

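Emit:
{"api": "carry_out", "payload": {
  "commands": [
    [0,0,0.015,0,0,0],
    [0,0,0.03,0,0,0],
    [0,0,0.045,0,0,0],
    [0,0,0.06,0,0,0],
    [0,0,0.074,0,0,0]
  ]
}}

```text
time: 2.15
tool_pos: [0.4805, -0.08, 0.1797]
ee_rot: [-3.142, -0.001, 2.689]
wrist_force: [-0.9, 0.6, -0.4]
width: 0.094
finger_force: 0.0
```

Emit:
{"api": "carry_out", "payload": {
  "commands": [
    [0,0,0,0,0,0],
    [0,0,0,0,0,0],
    [0,0,0,0,0,0],
    [0,0,0,0,0,0],
    [0,0,0,0,0,0]
  ],
  "jaw": 0.2
}}

```text
time: 2.65
tool_pos: [0.4816, -0.0813, 0.1823]
ee_rot: [3.141, 0.002, 2.688]
wrist_force: [0.5, -0.1, -0.0]
width: 0.0575
finger_force: 0.0
```

Emit:
{"api": "carry_out", "payload": {
  "commands": [
    [0,0,0,0,0,0],
    [0,0,0,0,0,0],
    [0,0,0,0,0,0],
    [0,0,0,0,0,0],
    [0,0,0,0,0,0]
  ]
}}

```text
time: 3.15
tool_pos: [0.4812, -0.0811, 0.1815]
ee_rot: [3.141, 0.0, 2.688]
wrist_force: [0.8, -0.3, 0.2]
width: 0.0319
finger_force: 30.0
```

```bash
python3 - <<'E'
from bench import *
o=get_obs()
for k in('time','tool_pos','ee_rot','wrist_force','wrist_torque','width','finger_force'):print(k,o[k])
E
```

```text
time 3.15
tool_pos [ 0.48120983 -0.08112446  0.18154371]
ee_rot [3.14144220e+00 1.85892363e-04 2.68779331e+00]
wrist_force [ 0.77678669 -0.29516643  0.19167084]
wrist_torque [ 0.04136808 -0.00892615  0.02570944]
width 0.03193268191418172
finger_force 30.000014305114746
```

```bash
cat > gen.py <<'E'
import numpy as np
psi=2.6878;r=.062
def xy(th):  # tool-frame coords of knob about the centre
    w=r*np.array([np.cos(th),np.sin(th)])
    return np.array([w[0]*np.cos(psi)+w[1]*np.sin(psi), w[0]*np.sin(psi)-w[1]*np.cos(psi)])
def show(ths):  # ths: start angle then angles of every row
    q=[np.round(xy(t)*2000)/2 for t in ths]
    for k in range(0,len(ths)-1,5):
        print(k//5,[[float(v) for v in q[k+j]-q[k]] for j in range(1,6)],'end %.3f'%ths[k+5])
E
python3 - <<'E'
from gen import *
w=3*np.pi/3.5
t=np.arange(21)*.1
th=list(3.2346+w*t*t/4)
print('ramp mm');show(th)
print('steady');show([th[-1]+w*.1*i for i in range(36)])
E
```

```text
ramp mm
0 [[-0.5, -0.5], [-1.0, -1.5], [-2.0, -3.5], [-4.0, -5.5], [-6.0, -8.5]] end 3.403
1 [[-3.5, -3.5], [-7.5, -7.0], [-12.5, -11.0], [-18.5, -14.5], [-25.5, -17.5]] end 3.908
2 [[-8.5, -2.5], [-18.0, -4.0], [-28.5, -3.5], [-39.5, -1.5], [-50.5, 3.5]] end 4.749
3 [[-11.0, 7.0], [-20.5, 17.0], [-28.0, 29.5], [-32.0, 44.5], [-32.5, 60.5]] end 5.927
steady
0 [[3.5, 16.5], [11.5, 31.0], [23.0, 43.0], [37.5, 51.0], [53.5, 55.5]] end 7.274
1 [[17.0, 0.0], [33.0, -4.5], [47.0, -13.5], [58.5, -25.5], [66.0, -40.0]] end 8.620
2 [[4.0, -16.5], [3.0, -33.0], [-2.5, -49.0], [-11.5, -62.5], [-24.5, -73.5]] end 9.967
3 [[-15.0, -7.0], [-31.0, -10.0], [-48.0, -8.5], [-63.5, -2.5], [-76.5, 7.5]] end 11.313
4 [[-10.5, 13.0], [-17.0, 28.5], [-19.0, 45.0], [-16.5, 61.5], [-10.0, 76.5]] end 12.659
5 [[10.5, 13.0], [24.0, 23.0], [39.5, 28.5], [56.5, 30.0], [72.5, 27.0]] end 14.006
6 [[15.0, -7.5], [27.5, -18.5], [36.5, -32.5], [41.5, -48.5], [42.0, -65.0]] end 15.352
```

Emit:
{"api": "carry_out", "payload": {
  "commands": [
    [-0.0005,-0.0005,0,0,0,0],
    [-0.001,-0.0015,0,0,0,0],
    [-0.002,-0.0035,0,0,0,0],
    [-0.004,-0.0055,0,0,0,0],
    [-0.006,-0.0085,0,0,0,0]
  ]
}}

```text
time: 3.65
tool_pos: [0.4832, -0.0915, 0.1815]
ee_rot: [3.141, 0.001, 2.688]
wrist_force: [2.3, 1.0, -1.2]
width: 0.0315
finger_force: 30.0
```

Emit:
{"api": "carry_out", "payload": {
  "commands": [
    [-0.0035,-0.0035,0,0,0,0],
    [-0.0075,-0.007,0,0,0,0],
    [-0.0125,-0.011,0,0,0,0],
    [-0.0185,-0.0145,0,0,0,0],
    [-0.0255,-0.0175,0,0,0,0]
  ]
}}

```text
time: 4.15
tool_pos: [0.4989, -0.1181, 0.1815]
ee_rot: [3.14, 0.0, 2.688]
wrist_force: [3.2, 3.9, 0.5]
width: 0.0316
finger_force: 30.0
```

Emit:
{"api": "carry_out", "payload": {
  "commands": [
    [-0.0085,-0.0025,0,0,0,0],
    [-0.018,-0.004,0,0,0,0],
    [-0.0285,-0.0035,0,0,0,0],
    [-0.0395,-0.0015,0,0,0,0],
    [-0.0505,0.0035,0,0,0,0]
  ]
}}

```text
time: 4.65
tool_pos: [0.5449, -0.1362, 0.1815]
ee_rot: [3.14, -0.003, 2.688]
wrist_force: [-1.0, 6.6, 2.4]
width: 0.0316
finger_force: 30.0
```

Emit:
{"api": "carry_out", "payload": {
  "commands": [
    [-0.011,0.007,0,0,0,0],
    [-0.0205,0.017,0,0,0,0],
    [-0.028,0.0295,0,0,0,0],
    [-0.032,0.0445,0,0,0,0],
    [-0.0325,0.0605,0,0,0,0]
  ]
}}

```text
time: 5.15
tool_pos: [0.6005, -0.0972, 0.1815]
ee_rot: [-3.14, -0.002, 2.687]
wrist_force: [-5.1, 2.0, 4.1]
width: 0.0314
finger_force: 30.0
```

Emit:
{"api": "carry_out", "payload": {
  "commands": [
    [0.0035,0.0165,0,0,0,0],
    [0.0115,0.031,0,0,0,0],
    [0.023,0.043,0,0,0,0],
    [0.0375,0.051,0,0,0,0],
    [0.0535,0.0555,0,0,0,0]
  ]
}}

```text
time: 5.65
tool_pos: [0.5769, -0.0222, 0.1815]
ee_rot: [3.14, 0.002, 2.689]
wrist_force: [-0.9, -0.9, 1.5]
width: 0.0316
finger_force: 30.0
```

Emit:
{"api": "carry_out", "payload": {
  "commands": [
    [0.017,0,0,0,0,0],
    [0.033,-0.0045,0,0,0,0],
    [0.047,-0.0135,0,0,0,0],
    [0.0585,-0.0255,0,0,0,0],
    [0.066,-0.04,0,0,0,0]
  ]
}}

```text
time: 6.15
tool_pos: [0.4989, -0.0301, 0.1815]
ee_rot: [3.141, 0.001, 2.689]
wrist_force: [2.0, -0.8, -0.1]
width: 0.0314
finger_force: 30.0
```

Emit:
{"api": "carry_out", "payload": {
  "commands": [
    [0.004,-0.0165,0,0,0,0],
    [0.003,-0.033,0,0,0,0],
    [-0.0025,-0.049,0,0,0,0],
    [-0.0115,-0.0625,0,0,0,0],
    [-0.0245,-0.0735,0,0,0,0]
  ]
}}

```text
time: 6.65
tool_pos: [0.4905, -0.1078, 0.1815]
ee_rot: [3.139, 0.002, 2.688]
wrist_force: [6.3, 3.2, -1.5]
width: 0.0313
finger_force: 30.0
```

Emit:
{"api": "carry_out", "payload": {
  "commands": [
    [-0.015,-0.007,0,0,0,0],
    [-0.031,-0.01,0,0,0,0],
    [-0.048,-0.0085,0,0,0,0],
    [-0.0635,-0.0025,0,0,0,0],
    [-0.0765,0.0075,0,0,0,0]
  ]
}}

```text
time: 7.15
tool_pos: [0.5623, -0.1332, 0.1815]
ee_rot: [3.139, -0.004, 2.688]
wrist_force: [-2.6, 6.4, 4.9]
width: 0.0315
finger_force: 30.0
```

Emit:
{"api": "carry_out", "payload": {
  "commands": [
    [-0.0105,0.013,0,0,0,0],
    [-0.017,0.0285,0,0,0,0],
    [-0.019,0.045,0,0,0,0],
    [-0.0165,0.0615,0,0,0,0],
    [-0.01,0.0765,0,0,0,0]
  ]
}}

```text
time: 7.65
tool_pos: [0.6048, -0.0698, 0.1815]
ee_rot: [-3.14, 0.0, 2.687]
wrist_force: [-4.0, -0.5, 4.9]
width: 0.0316
finger_force: 30.0
```

Emit:
{"api": "carry_out", "payload": {
  "commands": [
    [0.0105,0.013,0,0,0,0],
    [0.024,0.023,0,0,0,0],
    [0.0395,0.0285,0,0,0,0],
    [0.0565,0.03,0,0,0,0],
    [0.0725,0.027,0,0,0,0]
  ]
}}

```text
time: 8.15
tool_pos: [0.5505, -0.0125, 0.1815]
ee_rot: [3.141, 0.001, 2.689]
wrist_force: [-0.3, -0.5, 3.3]
width: 0.0317
finger_force: 30.0
```

Emit:
{"api": "carry_out", "payload": {
  "commands": [
    [0.015,-0.0075,0,0,0,0],
    [0.0275,-0.0185,0,0,0,0],
    [0.0365,-0.0325,0,0,0,0],
    [0.0415,-0.0485,0,0,0,0],
    [0.042,-0.065,0,0,0,0]
  ]
}}

```text
time: 8.65
tool_pos: [0.4839, -0.0542, 0.1815]
ee_rot: [3.141, 0.001, 2.689]
wrist_force: [2.7, 0.1, 0.4]
width: 0.0315
finger_force: 30.0
```

```bash
cat > lug.py <<'E'
from bench import *
from h import *
import sys
C=np.array([.5425,-.0755]);LIP=.701
def lug(s):
    # brightest low-saturation blob whose z=.14 projection lies in the basket-rim ring
    v,u=np.mgrid[:384,:512]
    d=np.stack([(u-s['cx'])/s['fx'],(v-s['cy'])/s['fy'],np.ones(u.shape)],-1)@s['R'];o=-s['R'].T@s['t']
    X=o+d*((.14-o[2])/d[...,2])[...,None]
    rad=np.hypot(X[...,0]-C[0],X[...,1]-C[1])
    g=s['img'].min(2).astype(float);ring=(rad>.104)&(rad<.12)
    m=(ring&(g>np.median(g[ring])+.5*(g[ring].max()-np.median(g[ring])))).astype(np.uint8)
    n,l,st,_=cv2.connectedComponentsWithStats(m);out=[]
    for k in range(1,n):
        if st[k,4]>=12:
            p=X[l==k][:,:2].mean(0)-C;out.append((int(st[k,4]),round(float(np.arctan2(p[1],p[0])),3),round(float(np.hypot(*p)),4)))
    return sorted(out,reverse=True)[:3]
if __name__=='__main__':
    print(lug(pickle.load(open('s0.pkl','rb'))['top']))
    o=get_obs();s=snapshot('top');pickle.dump(s,open('%s.pkl'%sys.argv[1],'wb'))
    print(o['time'],lug(s),get_obs()['time'])
E
python3 lug.py A
```

```text
[(55, 2.723, 0.112)]
8.65 [(45, -2.042, 0.1128)] 8.7
```

Emit:
{"api": "carry_out", "payload": {
  "commands": [
    [-0.0035,-0.0165,0,0,0,0],
    [-0.0115,-0.031,0,0,0,0],
    [-0.023,-0.043,0,0,0,0],
    [-0.0375,-0.051,0,0,0,0],
    [-0.0535,-0.0555,0,0,0,0]
  ]
}}

```text
time: 9.2
tool_pos: [0.51, -0.127, 0.1815]
ee_rot: [3.138, 0.0, 2.688]
wrist_force: [4.0, 7.3, 2.0]
width: 0.0316
finger_force: 30.0
```

Emit:
{"api": "carry_out", "payload": {
  "commands": [
    [-0.017,0,0,0,0,0],
    [-0.033,0.0045,0,0,0,0],
    [-0.047,0.0135,0,0,0,0],
    [-0.0585,0.0255,0,0,0,0],
    [-0.066,0.04,0,0,0,0]
  ]
}}

```text
time: 9.7
tool_pos: [0.5855, -0.1194, 0.1815]
ee_rot: [3.141, -0.004, 2.688]
wrist_force: [-5.3, 4.4, 5.7]
width: 0.0316
finger_force: 30.0
```

Emit:
{"api": "carry_out", "payload": {
  "commands": [
    [-0.004,0.0165,0,0,0,0],
    [-0.003,0.033,0,0,0,0],
    [0.0025,0.049,0,0,0,0],
    [0.0115,0.0625,0,0,0,0],
    [0.0245,0.0735,0,0,0,0]
  ]
}}

```text
time: 10.2
tool_pos: [0.5965, -0.0429, 0.1815]
ee_rot: [3.141, 0.001, 2.688]
wrist_force: [0.1, 0.1, 3.7]
width: 0.0315
finger_force: 30.0
```

Emit:
{"api": "carry_out", "payload": {
  "commands": [
    [0.015,0.007,0,0,0,0],
    [0.031,0.01,0,0,0,0],
    [0.048,0.0085,0,0,0,0],
    [0.0635,0.0025,0,0,0,0],
    [0.0765,-0.0075,0,0,0,0]
  ]
}}

```text
time: 10.7
tool_pos: [0.522, -0.0156, 0.1815]
ee_rot: [3.141, -0.001, 2.689]
wrist_force: [1.4, -0.5, 3.7]
width: 0.0314
finger_force: 30.0
```

Emit:
{"api": "carry_out", "payload": {
  "commands": [
    [0.0105,-0.013,0,0,0,0],
    [0.017,-0.0285,0,0,0,0],
    [0.019,-0.045,0,0,0,0],
    [0.0165,-0.0615,0,0,0,0],
    [0.01,-0.0765,0,0,0,0]
  ]
}}

```text
time: 11.2
tool_pos: [0.481, -0.0819, 0.1815]
ee_rot: [3.141, 0.002, 2.688]
wrist_force: [6.9, 0.9, -0.3]
width: 0.0311
finger_force: 30.0
```

Emit:
{"api": "carry_out", "payload": {
  "commands": [
    [-0.0105,-0.013,0,0,0,0],
    [-0.024,-0.023,0,0,0,0],
    [-0.0395,-0.0285,0,0,0,0],
    [-0.0565,-0.03,0,0,0,0],
    [-0.0725,-0.027,0,0,0,0]
  ]
}}

```text
time: 11.7
tool_pos: [0.535, -0.1359, 0.1814]
ee_rot: [3.137, -0.003, 2.688]
wrist_force: [0.7, 9.1, 4.4]
width: 0.0316
finger_force: 30.0
```

Emit:
{"api": "carry_out", "payload": {
  "commands": [
    [-0.015,0.0075,0,0,0,0],
    [-0.0275,0.0185,0,0,0,0],
    [-0.0365,0.0325,0,0,0,0],
    [-0.0415,0.0485,0,0,0,0],
    [-0.042,0.065,0,0,0,0]
  ]
}}

```text
time: 12.2
tool_pos: [0.6004, -0.0974, 0.1815]
ee_rot: [-3.14, -0.003, 2.687]
wrist_force: [-3.2, 0.5, 5.6]
width: 0.0315
finger_force: 30.0
```

```bash
python3 lug.py B
```

```text
[(55, 2.723, 0.112)]
12.2 [(98, 1.789, 0.11), (43, 0.902, 0.1152)] 12.25
```

Emit:
{"api": "carry_out", "payload": {
  "commands": [
    [0.0035,0.0165,0,0,0,0],
    [0.0115,0.031,0,0,0,0],
    [0.023,0.043,0,0,0,0],
    [0.0375,0.051,0,0,0,0],
    [0.0535,0.0555,0,0,0,0]
  ]
}}

```text
time: 12.75
tool_pos: [0.5767, -0.022, 0.1815]
ee_rot: [3.14, 0.0, 2.689]
wrist_force: [-0.9, -0.3, 3.6]
width: 0.0315
finger_force: 30.0
```

Emit:
{"api": "carry_out", "payload": {
  "commands": [
    [0.017,0,0,0,0,0],
    [0.033,-0.0045,0,0,0,0],
    [0.047,-0.0135,0,0,0,0],
    [0.0585,-0.0255,0,0,0,0],
    [0.066,-0.04,0,0,0,0]
  ]
}}

```text
time: 13.25
tool_pos: [0.4987, -0.0303, 0.1815]
ee_rot: [-3.141, 0.0, 2.689]
wrist_force: [1.3, -1.7, 3.5]
width: 0.0316
finger_force: 30.0
```

Emit:
{"api": "carry_out", "payload": {
  "commands": [
    [0.004,-0.0165,0,0,0,0],
    [0.003,-0.033,0,0,0,0],
    [-0.0025,-0.049,0,0,0,0],
    [-0.0115,-0.0625,0,0,0,0],
    [-0.0245,-0.0735,0,0,0,0]
  ]
}}

```text
time: 13.75
tool_pos: [0.4904, -0.1077, 0.1815]
ee_rot: [3.139, 0.002, 2.688]
wrist_force: [6.9, 4.5, 2.1]
width: 0.0314
finger_force: 30.0
```

Emit:
{"api": "carry_out", "payload": {
  "commands": [
    [-0.015,-0.007,0,0,0,0],
    [-0.031,-0.01,0,0,0,0],
    [-0.048,-0.0085,0,0,0,0],
    [-0.0635,-0.0025,0,0,0,0],
    [-0.0765,0.0075,0,0,0,0]
  ]
}}

```text
time: 14.25
tool_pos: [0.562, -0.1333, 0.1814]
ee_rot: [3.139, -0.004, 2.688]
wrist_force: [-1.9, 6.3, 6.1]
width: 0.032
finger_force: 30.0
```

Emit:
{"api": "carry_out", "payload": {
  "commands": [
    [-0.0105,0.013,0,0,0,0],
    [-0.017,0.0285,0,0,0,0],
    [-0.019,0.045,0,0,0,0],
    [-0.0165,0.0615,0,0,0,0],
    [-0.01,0.0765,0,0,0,0]
  ]
}}

```text
time: 14.75
tool_pos: [0.6048, -0.0703, 0.1815]
ee_rot: [-3.14, -0.001, 2.687]
wrist_force: [-2.1, 0.4, 4.5]
width: 0.0314
finger_force: 30.0
```

Emit:
{"api": "carry_out", "payload": {
  "commands": [
    [0.0105,0.013,0,0,0,0],
    [0.024,0.023,0,0,0,0],
    [0.0395,0.0285,0,0,0,0],
    [0.0565,0.03,0,0,0,0],
    [0.0725,0.027,0,0,0,0]
  ]
}}

```text
time: 15.25
tool_pos: [0.5502, -0.0124, 0.1815]
ee_rot: [3.141, -0.001, 2.689]
wrist_force: [0.3, 0.3, 5.0]
width: 0.0317
finger_force: 30.0
```

Emit:
{"api": "carry_out", "payload": {
  "commands": [
    [0.015,-0.0075,0,0,0,0],
    [0.0275,-0.0185,0,0,0,0],
    [0.0365,-0.0325,0,0,0,0],
    [0.0415,-0.0485,0,0,0,0],
    [0.042,-0.065,0,0,0,0]
  ]
}}

```text
time: 15.75
tool_pos: [0.4838, -0.0545, 0.1815]
ee_rot: [-3.141, 0.0, 2.688]
wrist_force: [3.3, -0.9, 3.5]
width: 0.0317
finger_force: 30.0
```

```bash
python3 lug.py D
```

```text
[(55, 2.723, 0.112)]
15.75 [(58, 0.06, 0.112)] 15.8
```

Emit:
{"api": "carry_out", "payload": {
  "commands": [
    [-0.0035,-0.0165,0,0,0,0],
    [-0.0115,-0.031,0,0,0,0],
    [-0.023,-0.043,0,0,0,0],
    [-0.0375,-0.051,0,0,0,0],
    [-0.0535,-0.0555,0,0,0,0]
  ]
}}

```text
time: 16.3
tool_pos: [0.5098, -0.1269, 0.1814]
ee_rot: [3.138, -0.0, 2.688]
wrist_force: [4.5, 8.1, 3.7]
width: 0.0313
finger_force: 30.0
```

Emit:
{"api": "carry_out", "payload": {
  "commands": [
    [-0.017,0,0,0,0,0],
    [-0.033,0.0045,0,0,0,0],
    [-0.047,0.0135,0,0,0,0],
    [-0.0585,0.0255,0,0,0,0],
    [-0.066,0.04,0,0,0,0]
  ]
}}

```text
time: 16.8
tool_pos: [0.5852, -0.1196, 0.1814]
ee_rot: [3.141, -0.005, 2.688]
wrist_force: [-4.9, 4.2, 7.1]
width: 0.0315
finger_force: 30.0
```

Emit:
{"api": "carry_out", "payload": {
  "commands": [
    [-0.004,0.0165,0,0,0,0],
    [-0.003,0.033,0,0,0,0],
    [0.0025,0.049,0,0,0,0],
    [0.0115,0.0625,0,0,0,0],
    [0.0245,0.0735,0,0,0,0]
  ]
}}

```text
time: 17.3
tool_pos: [0.5966, -0.0433, 0.1815]
ee_rot: [-3.141, 0.001, 2.688]
wrist_force: [-0.3, -0.1, 4.6]
width: 0.0317
finger_force: 30.0
```

Emit:
{"api": "carry_out", "payload": {
  "commands": [
    [0.015,0.007,0,0,0,0],
    [0.031,0.01,0,0,0,0],
    [0.048,0.0085,0,0,0,0],
    [0.0635,0.0025,0,0,0,0],
    [0.0765,-0.0075,0,0,0,0]
  ]
}}

```text
time: 17.8
tool_pos: [0.522, -0.0156, 0.1815]
ee_rot: [3.142, -0.002, 2.689]
wrist_force: [-0.6, 0.1, 6.1]
width: 0.0314
finger_force: 30.0
```

Emit:
{"api": "carry_out", "payload": {
  "commands": [
    [0.0105,-0.013,0,0,0,0],
    [0.017,-0.0285,0,0,0,0],
    [0.019,-0.045,0,0,0,0],
    [0.0165,-0.0615,0,0,0,0],
    [0.01,-0.0765,0,0,0,0]
  ]
}}

```text
time: 18.3
tool_pos: [0.4811, -0.0822, 0.1815]
ee_rot: [3.141, 0.002, 2.687]
wrist_force: [6.4, 0.5, 1.5]
width: 0.0313
finger_force: 30.0
```

Emit:
{"api": "carry_out", "payload": {
  "commands": [
    [-0.0105,-0.013,0,0,0,0],
    [-0.024,-0.023,0,0,0,0],
    [-0.0395,-0.0285,0,0,0,0],
    [-0.0565,-0.03,0,0,0,0],
    [-0.0725,-0.027,0,0,0,0]
  ]
}}

```text
time: 18.8
tool_pos: [0.535, -0.1359, 0.1814]
ee_rot: [3.137, -0.003, 2.688]
wrist_force: [2.4, 9.1, 6.6]
width: 0.0314
finger_force: 30.0
```

Emit:
{"api": "carry_out", "payload": {
  "commands": [
    [-0.015,0.0075,0,0,0,0],
    [-0.0275,0.0185,0,0,0,0],
    [-0.0365,0.0325,0,0,0,0],
    [-0.0415,0.0485,0,0,0,0],
    [-0.042,0.065,0,0,0,0]
  ]
}}

```text
time: 19.3
tool_pos: [0.6003, -0.0976, 0.1815]
ee_rot: [-3.14, -0.003, 2.687]
wrist_force: [-3.2, 1.3, 5.9]
width: 0.0316
finger_force: 30.0
```

Emit:
{"api": "carry_out", "payload": {
  "commands": [
    [0.0035,0.0165,0,0,0,0],
    [0.0115,0.031,0,0,0,0],
    [0.023,0.043,0,0,0,0],
    [0.0375,0.051,0,0,0,0],
    [0.0535,0.0555,0,0,0,0]
  ]
}}

```text
time: 19.8
tool_pos: [0.5772, -0.0225, 0.1815]
ee_rot: [3.14, 0.0, 2.689]
wrist_force: [1.7, 2.1, 5.8]
width: 0.0317
finger_force: 30.0
```

Emit:
{"api": "carry_out", "payload": {
  "commands": [
    [0.017,0,0,0,0,0],
    [0.033,-0.0045,0,0,0,0],
    [0.047,-0.0135,0,0,0,0],
    [0.0585,-0.0255,0,0,0,0],
    [0.066,-0.04,0,0,0,0]
  ]
}}

```text
time: 20.3
tool_pos: [0.4982, -0.0308, 0.1815]
ee_rot: [-3.141, -0.002, 2.689]
wrist_force: [0.6, -1.1, 5.5]
width: 0.0317
finger_force: 30.0
```

Emit:
{"api": "carry_out", "payload": {
  "commands": [
    [0.004,-0.0165,0,0,0,0],
    [0.003,-0.033,0,0,0,0],
    [-0.0025,-0.049,0,0,0,0],
    [-0.0115,-0.0625,0,0,0,0],
    [-0.0245,-0.0735,0,0,0,0]
  ]
}}

```text
time: 20.8
tool_pos: [0.4905, -0.108, 0.1815]
ee_rot: [3.139, 0.002, 2.688]
wrist_force: [7.2, 5.3, 2.7]
width: 0.0317
finger_force: 30.0
```

Emit:
{"api": "carry_out", "payload": {
  "commands": [
    [-0.015,-0.007,0,0,0,0],
    [-0.031,-0.01,0,0,0,0],
    [-0.048,-0.0085,0,0,0,0],
    [-0.0635,-0.0025,0,0,0,0],
    [-0.0765,0.0075,0,0,0,0]
  ]
}}

```text
time: 21.3
tool_pos: [0.5614, -0.1335, 0.1814]
ee_rot: [3.14, -0.005, 2.688]
wrist_force: [-2.7, 5.8, 7.8]
width: 0.0313
finger_force: 30.0
```

Emit:
{"api": "carry_out", "payload": {
  "commands": [
    [-0.0105,0.013,0,0,0,0],
    [-0.017,0.0285,0,0,0,0],
    [-0.019,0.045,0,0,0,0],
    [-0.0165,0.0615,0,0,0,0],
    [-0.01,0.0765,0,0,0,0]
  ]
}}

```text
time: 21.8
tool_pos: [0.6047, -0.0706, 0.1815]
ee_rot: [-3.14, 0.0, 2.687]
wrist_force: [1.0, 0.1, 5.0]
width: 0.0316
finger_force: 30.0
```

Emit:
{"api": "carry_out", "payload": {
  "commands": [
    [0.0105,0.013,0,0,0,0],
    [0.024,0.023,0,0,0,0],
    [0.0395,0.0285,0,0,0,0],
    [0.0565,0.03,0,0,0,0],
    [0.0725,0.027,0,0,0,0]
  ]
}}

```text
time: 22.3
tool_pos: [0.5496, -0.0124, 0.1815]
ee_rot: [3.141, -0.002, 2.689]
wrist_force: [0.8, 0.8, 5.6]
width: 0.0315
finger_force: 30.0
```

Emit:
{"api": "carry_out", "payload": {
  "commands": [
    [0.015,-0.0075,0,0,0,0],
    [0.0275,-0.0185,0,0,0,0],
    [0.0365,-0.0325,0,0,0,0],
    [0.0415,-0.0485,0,0,0,0],
    [0.042,-0.065,0,0,0,0]
  ]
}}

```text
time: 22.8
tool_pos: [0.4836, -0.0548, 0.1815]
ee_rot: [-3.141, 0.0, 2.688]
wrist_force: [4.9, -2.4, 3.1]
width: 0.0317
finger_force: 30.0
```

Emit:
{"api": "carry_out", "payload": {
  "commands": [
    [-0.0035,-0.0165,0,0,0,0],
    [-0.0115,-0.031,0,0,0,0],
    [-0.023,-0.043,0,0,0,0],
    [-0.0375,-0.051,0,0,0,0],
    [-0.0535,-0.0555,0,0,0,0]
  ]
}}

```text
time: 23.3
tool_pos: [0.5092, -0.1265, 0.1814]
ee_rot: [3.137, -0.0, 2.688]
wrist_force: [5.2, 7.8, 5.0]
width: 0.0311
finger_force: 30.0
```

Emit:
{"api": "carry_out", "payload": {
  "commands": [
    [-0.017,0,0,0,0,0],
    [-0.033,0.0045,0,0,0,0],
    [-0.047,0.0135,0,0,0,0],
    [-0.0585,0.0255,0,0,0,0],
    [-0.066,0.04,0,0,0,0]
  ]
}}

```text
time: 23.8
tool_pos: [0.5845, -0.1201, 0.1814]
ee_rot: [-3.142, -0.004, 2.687]
wrist_force: [-2.4, 2.2, 7.3]
width: 0.0318
finger_force: 30.0
```

Emit:
{"api": "carry_out", "payload": {
  "commands": [
    [-0.004,0.0165,0,0,0,0],
    [-0.003,0.033,0,0,0,0],
    [0.0025,0.049,0,0,0,0],
    [0.0115,0.0625,0,0,0,0],
    [0.0245,0.0735,0,0,0,0]
  ]
}}

```text
time: 24.3
tool_pos: [0.5962, -0.0428, 0.1815]
ee_rot: [3.14, 0.001, 2.688]
wrist_force: [3.4, 1.1, 5.0]
width: 0.0313
finger_force: 30.0
```

Emit:
{"api": "carry_out", "payload": {
  "commands": [
    [0.015,0.007,0,0,0,0],
    [0.031,0.01,0,0,0,0],
    [0.048,0.0085,0,0,0,0],
    [0.0635,0.0025,0,0,0,0],
    [0.0765,-0.0075,0,0,0,0]
  ]
}}

```text
time: 24.8
tool_pos: [0.5213, -0.0158, 0.1814]
ee_rot: [-3.141, -0.002, 2.689]
wrist_force: [0.1, -1.2, 5.1]
width: 0.0314
finger_force: 30.0
```

```bash
python3 lug.py E; python3 - <<'E'
from gen import *
w=3*np.pi/3.5
t0=11.313 # phase reached, mod 3 pi pattern: same as call 3 end, plus pi for the negated pattern
t0+=np.pi
t=np.arange(21)*.1
th=t0+w*(t-t*t/4); show(list(th))
for J in(.7,1,1.4):
    J*=.0095;b=0;om=2.09;dt=1e-3
    for i in range(6000):
        wc=w*max(0,1-i*dt/2);T=.012*(wc-om)-.001*om-.005*np.sign(om)
        om=max(0,om+T/J*dt);b+=om*dt
    print(J,b)
E
```

```text
[(55, 2.723, 0.112)]
24.8 [(56, 0.08, 0.1121)] 24.85
0 [[10.5, -13.0], [16.5, -27.0], [19.0, -41.5], [18.0, -55.0], [14.5, -67.5]] end 15.633
1 [[-5.5, -10.5], [-12.5, -19.5], [-20.0, -26.5], [-28.0, -31.5], [-36.0, -35.0]] end 16.474
2 [[-8.0, -2.5], [-15.0, -3.5], [-21.0, -4.0], [-26.5, -4.0], [-31.0, -3.5]] end 16.979
3 [[-3.5, 1.0], [-6.5, 1.5], [-8.5, 2.0], [-9.5, 2.5], [-10.0, 2.5]] end 17.147
0.00665 2.6899459994845905
0.0095 3.020556574416724
0.0133 3.4440780930583
```

Emit:
{"api": "carry_out", "payload": {
  "commands": [
    [0.0105,-0.013,0,0,0,0],
    [0.017,-0.0285,0,0,0,0],
    [0.019,-0.045,0,0,0,0],
    [0.0165,-0.0615,0,0,0,0],
    [0.01,-0.0765,0,0,0,0]
  ]
}}

```text
time: 25.35
tool_pos: [0.481, -0.0817, 0.1815]
ee_rot: [3.141, 0.002, 2.688]
wrist_force: [7.0, 1.6, 1.6]
width: 0.0317
finger_force: 30.0
```

Emit:
{"api": "carry_out", "payload": {
  "commands": [
    [-0.0105,-0.013,0,0,0,0],
    [-0.024,-0.023,0,0,0,0],
    [-0.0395,-0.0285,0,0,0,0],
    [-0.0565,-0.03,0,0,0,0],
    [-0.0725,-0.027,0,0,0,0]
  ]
}}

```text
time: 25.85
tool_pos: [0.5348, -0.1358, 0.1814]
ee_rot: [3.138, -0.003, 2.688]
wrist_force: [1.2, 7.6, 7.3]
width: 0.0316
finger_force: 30.0
```

Emit:
{"api": "carry_out", "payload": {
  "commands": [
    [-0.015,0.0075,0,0,0,0],
    [-0.0275,0.0185,0,0,0,0],
    [-0.0365,0.0325,0,0,0,0],
    [-0.0415,0.0485,0,0,0,0],
    [-0.042,0.065,0,0,0,0]
  ]
}}

```text
time: 26.35
tool_pos: [0.6004, -0.0975, 0.1815]
ee_rot: [-3.14, -0.003, 2.687]
wrist_force: [-1.4, 0.2, 6.3]
width: 0.0315
finger_force: 30.0
```

```bash
python3 - <<'E'
from gen import *
w=3*np.pi/3.5
t=np.arange(21)*.1
show(list(15.352+np.pi+w*(t-t*t/4)))
E
```

```text
0 [[3.5, 16.0], [10.5, 29.5], [20.5, 40.5], [31.5, 48.5], [43.5, 53.5]] end 19.672
1 [[12.0, 2.0], [23.0, 2.5], [33.5, 0.5], [42.5, -2.5], [50.0, -6.5]] end 20.513
2 [[6.5, -4.5], [12.0, -9.5], [16.0, -14.0], [19.5, -18.5], [22.0, -22.0]] end 21.018
3 [[1.5, -3.5], [3.0, -6.0], [3.5, -8.0], [4.0, -9.5], [4.0, -9.5]] end 21.186
```

Emit:
{"api": "carry_out", "payload": {
  "commands": [
    [0.0035,0.016,0,0,0,0],
    [0.0105,0.0295,0,0,0,0],
    [0.0205,0.0405,0,0,0,0],
    [0.0315,0.0485,0,0,0,0],
    [0.0435,0.0535,0,0,0,0]
  ]
}}

```text
time: 26.85
tool_pos: [0.5853, -0.0291, 0.1815]
ee_rot: [3.14, -0.0, 2.688]
wrist_force: [1.9, 2.1, 4.9]
width: 0.0314
finger_force: 30.0
```

Emit:
{"api": "carry_out", "payload": {
  "commands": [
    [0.012,0.002,0,0,0,0],
    [0.023,0.0025,0,0,0,0],
    [0.0335,0.0005,0,0,0,0],
    [0.0425,-0.0025,0,0,0,0],
    [0.05,-0.0065,0,0,0,0]
  ]
}}

```text
time: 27.35
tool_pos: [0.5358, -0.0125, 0.1815]
ee_rot: [3.14, -0.003, 2.689]
wrist_force: [-1.3, 4.6, 6.1]
width: 0.0316
finger_force: 30.0
```

Emit:
{"api": "carry_out", "payload": {
  "commands": [
    [0.0065,-0.0045,0,0,0,0],
    [0.012,-0.0095,0,0,0,0],
    [0.016,-0.014,0,0,0,0],
    [0.0195,-0.0185,0,0,0,0],
    [0.022,-0.022,0,0,0,0]
  ]
}}

```text
time: 27.85
tool_pos: [0.5061, -0.0241, 0.1814]
ee_rot: [-3.14, -0.003, 2.688]
wrist_force: [-1.4, 1.5, 6.9]
width: 0.0315
finger_force: 30.0
```

Emit:
{"api": "carry_out", "payload": {
  "commands": [
    [0.0015,-0.0035,0,0,0,0],
    [0.003,-0.006,0,0,0,0],
    [0.0035,-0.008,0,0,0,0],
    [0.004,-0.0095,0,0,0,0],
    [0.004,-0.0095,0,0,0,0]
  ]
}}

```text
time: 28.35
tool_pos: [0.4982, -0.031, 0.1814]
ee_rot: [-3.14, -0.004, 2.687]
wrist_force: [-2.4, 2.3, 6.2]
width: 0.0314
finger_force: 30.0
```

Emit:
{"api": "carry_out", "payload": {
  "commands": [
    [0,0,0,0,0,0],
    [0,0,0,0,0,0],
    [0,0,0,0,0,0],
    [0,0,0,0,0,0],
    [0,0,0,0,0,0]
  ]
}}

```text
time: 28.85
tool_pos: [0.4984, -0.0309, 0.1814]
ee_rot: [-3.14, -0.004, 2.687]
wrist_force: [-1.7, 1.0, 6.5]
width: 0.0316
finger_force: 30.0
```

Emit:
{"api": "carry_out", "payload": {
  "commands": [
    [0,0,0,0,0,0],
    [0,0,0,0,0,0],
    [0,0,0,0,0,0],
    [0,0,0,0,0,0],
    [0,0,0,0,0,0]
  ]
}}

```text
time: 29.35
tool_pos: [0.4984, -0.0309, 0.1814]
ee_rot: [-3.14, -0.004, 2.688]
wrist_force: [-2.3, 1.4, 6.4]
width: 0.0316
finger_force: 30.0
```

```bash
python3 lug.py F;python3 lug.py G; python3 - <<'E'
import cv2,pickle
s=pickle.load(open('G.pkl','rb'));cv2.imwrite('pics/G.png',cv2.resize(cv2.cvtColor(s['img'],cv2.COLOR_RGB2BGR)[120:280,190:370],None,fx=3,fy=3))
E
```

```text
[(55, 2.723, 0.112)]
29.35 [(58, -0.158, 0.1116)] 29.4
[(55, 2.723, 0.112)]
29.4 [(57, -0.156, 0.1118)] 29.45
```

View pics/G.png

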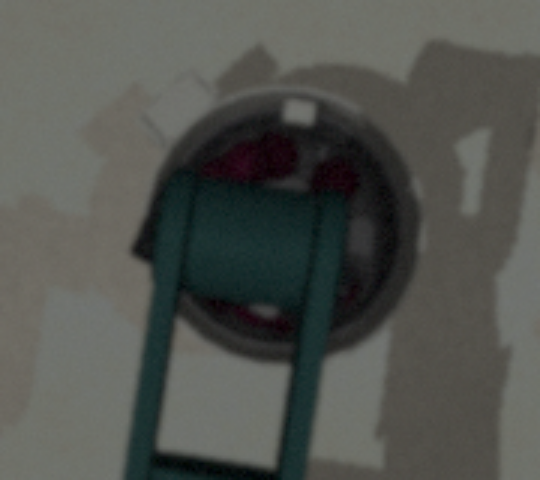

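```bash
python3 - <<'E'
from gen import *
def sim(wc,J,f=.005):
    b=om=0;dt=1e-3
    for i in range(5000):
        w=np.interp(i*dt,np.arange(len(wc))*.1,wc,right=0);T=.012*(w-om)-.001*om
        if om<=0 and T<f: om=0;continue
        om=max(0,om+(T-f)/J*dt);b+=om*dt
    return b
for pk in(1.4,1.6,1.8,2.0):
    wc=np.concatenate([[0],np.linspace(0,pk,6)[1:],[pk]*3,np.linspace(pk,0,6)[:-1],[0]*2])[1:]
    wc=np.r_[0,wc]; print(pk,[round(sim(wc,J),3) for J in(.007,.008,.009)],[round(sim(wc,.008,f),3) for f in(.0045,.0055)])
pk=1.8
wc=np.r_[np.linspace(0,pk,6),[pk]*3,np.linspace(pk,0,6)[1:]]
th=21.186+np.r_[0,np.cumsum((wc[1:]+wc[:-1])*.05)]
th=np.r_[th,[th[-1]]*(16-len(th))];print(len(wc),th[-1]-th[0],[round(sim(wc,J),3) for J in(.007,.008,.009)]);show(list(th))
E
```

```text
1.4 [np.float64(0.525), np.float64(0.503), np.float64(0.484)] [np.float64(0.546), np.float64(0.464)]
1.6 [np.float64(0.661), np.float64(0.637), np.float64(0.614)] [np.float64(0.682), np.float64(0.593)]
1.8 [np.float64(0.801), np.float64(0.774), np.float64(0.748)] [np.float64(0.822), np.float64(0.727)]
2.0 [np.float64(0.944), np.float64(0.914), np.float64(0.886)] [np.float64(0.965), np.float64(0.865)]
14 1.4400000000000013 [np.float64(0.681), np.float64(0.656), np.float64(0.633)]
0 [[0.5, -1.0], [1.5, -4.5], [3.0, -10.0], [4.0, -17.5], [3.5, -27.5]] end 21.636
1 [[-2.0, -11.0], [-6.0, -21.5], [-11.5, -31.0], [-18.5, -38.5], [-24.5, -43.5]] end 22.464
2 [[-4.5, -3.0], [-7.5, -5.0], [-8.5, -5.5], [-8.5, -5.5], [-8.5, -5.5]] end 22.626
```

```bash
python3 - <<'E'
from gen import *
def sim(wc,J,f=.005):
    b=om=0;dt=1e-3
    for i in range(5000):
        w=np.interp(i*dt,np.arange(len(wc))*.1,wc,right=0);T=.012*(w-om)-.001*om
        if om<=0 and T<f: om=0;continue
        om=max(0,om+(T-f)/J*dt);b+=om*dt
    return b
pk=2.1
wc=np.r_[np.linspace(0,pk,6),[pk]*3,np.linspace(pk,0,6)[1:]]
th=21.186+np.r_[0,np.cumsum((wc[1:]+wc[:-1])*.05)]
th=np.r_[th,[th[-1]]*(16-len(th))];print(len(wc),th[-1]-th[0],[round(sim(wc,J),3) for J in(.007,.008,.009)]);show(list(th))
E
```

```text
14 1.6799999999999997 [np.float64(0.869), np.float64(0.84), np.float64(0.813)]
0 [[0.5, -1.5], [2.0, -5.0], [3.0, -11.5], [4.0, -20.5], [3.0, -32.0]] end 21.711
1 [[-3.5, -12.5], [-9.5, -24.0], [-18.0, -34.0], [-27.0, -41.5], [-35.0, -46.0]] end 22.677
2 [[-6.0, -2.0], [-10.0, -3.5], [-11.0, -3.5], [-11.0, -3.5], [-11.0, -3.5]] end 22.866
```

Emit:
{"api": "carry_out", "payload": {
  "commands": [
    [0.0005,-0.0015,0,0,0,0],
    [0.002,-0.005,0,0,0,0],
    [0.003,-0.0115,0,0,0,0],
    [0.004,-0.0205,0,0,0,0],
    [0.003,-0.032,0,0,0,0]
  ]
}}

```text
time: 29.95
tool_pos: [0.4825, -0.0589, 0.1814]
ee_rot: [-3.14, -0.001, 2.688]
wrist_force: [2.5, -0.3, 4.9]
width: 0.0313
finger_force: 30.0
```

Emit:
{"api": "carry_out", "payload": {
  "commands": [
    [-0.0035,-0.0125,0,0,0,0],
    [-0.0095,-0.024,0,0,0,0],
    [-0.018,-0.034,0,0,0,0],
    [-0.027,-0.0415,0,0,0,0],
    [-0.035,-0.046,0,0,0,0]
  ]
}}

```text
time: 30.45
tool_pos: [0.4959, -0.115, 0.1814]
ee_rot: [3.138, 0.0, 2.688]
wrist_force: [6.3, 5.1, 3.9]
width: 0.0316
finger_force: 30.0
```

Emit:
{"api": "carry_out", "payload": {
  "commands": [
    [-0.006,-0.002,0,0,0,0],
    [-0.01,-0.0035,0,0,0,0],
    [-0.011,-0.0035,0,0,0,0],
    [-0.011,-0.0035,0,0,0,0],
    [-0.011,-0.0035,0,0,0,0]
  ]
}}

```text
time: 30.95
tool_pos: [0.5036, -0.1223, 0.1814]
ee_rot: [3.139, -0.001, 2.688]
wrist_force: [2.6, 3.4, 4.0]
width: 0.0315
finger_force: 30.0
```

Emit:
{"api": "carry_out", "payload": {
  "commands": [
    [0,0,0,0,0,0],
    [0,0,0,0,0,0],
    [0,0,0,0,0,0],
    [0,0,0,0,0,0],
    [0,0,0,0,0,0]
  ]
}}

```text
time: 31.45
tool_pos: [0.5035, -0.1222, 0.1814]
ee_rot: [3.139, -0.001, 2.689]
wrist_force: [3.9, 3.6, 4.9]
width: 0.0315
finger_force: 30.0
```

Emit:
{"api": "carry_out", "payload": {
  "commands": [
    [0,0,0,0,0,0],
    [0,0,0,0,0,0],
    [0,0,0,0,0,0],
    [0,0,0,0,0,0],
    [0,0,0,0,0,0]
  ]
}}

```text
time: 31.95
tool_pos: [0.5035, -0.1222, 0.1814]
ee_rot: [3.139, -0.001, 2.689]
wrist_force: [2.8, 3.5, 4.9]
width: 0.0313
finger_force: 30.0
```

```bash
python3 lug.py H;python3 lug.py I; python3 - <<'E'
import cv2,pickle
s=pickle.load(open('I.pkl','rb'));cv2.imwrite('pics/I.png',cv2.convertScaleAbs(cv2.resize(cv2.cvtColor(s['img'],cv2.COLOR_RGB2BGR)[120:280,190:370],None,fx=3,fy=3),alpha=1.6))
E
```

```text
[(55, 2.723, 0.112)]
31.95 [(55, 0.66, 0.1118)] 32.0
[(55, 2.723, 0.112)]
32.0 [(55, 0.66, 0.1119)] 32.05
```

View pics/I.png

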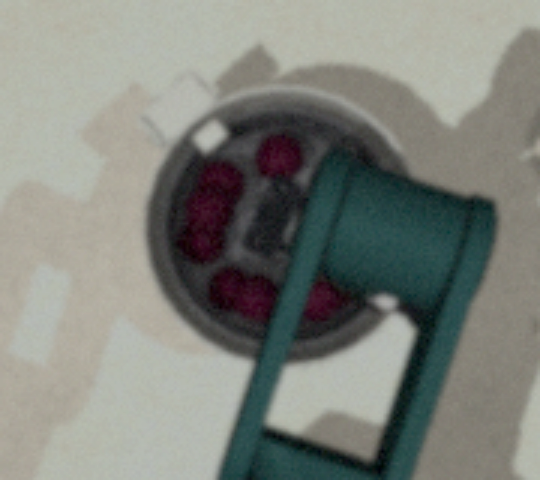

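Emit:
{"api": "carry_out", "payload": {
  "commands": [
    [0,0,0,0,0,0],
    [0,0,0,0,0,0],
    [0,0,0,0,0,0],
    [0,0,0,0,0,0],
    [0,0,0,0,0,0]
  ],
  "jaw": 0.8
}}

```text
time: 32.55
tool_pos: [0.5026, -0.1231, 0.1809]
ee_rot: [-3.141, -0.001, 2.688]
wrist_force: [-0.7, 0.1, -0.6]
width: 0.0682
finger_force: 0.0
```

Emit:
{"api": "carry_out", "payload": {
  "commands": [
    [0,0,0,0,0,0],
    [0,0,-0.005,0,0,0],
    [0,0,-0.015,0,0,0],
    [0,0,-0.03,0,0,0],
    [0,0,-0.045,0,0,0]
  ]
}}

```text
time: 33.05
tool_pos: [0.5033, -0.123, 0.2284]
ee_rot: [3.141, 0.001, 2.688]
wrist_force: [-0.2, 0.1, -0.2]
width: 0.0748
finger_force: 0.0
```

Emit:
{"api": "carry_out", "payload": {
  "commands": [
    [0,0,-0.02,0,0,0],
    [0,0,-0.04,0,0,0],
    [0,0,-0.055,0,0,0],
    [0,0,-0.06,0,0,0],
    [0,0,-0.06,0,0,0]
  ]
}}

```text
time: 33.55
tool_pos: [0.5036, -0.1231, 0.2883]
ee_rot: [3.141, 0.003, 2.688]
wrist_force: [0.4, -0.2, -0.2]
width: 0.0754
finger_force: 0.0
```

Emit:
{"api": "carry_out", "payload": {
  "commands": [
    [0,0,0,0,0,0],
    [0,0,0,0,0,0],
    [0,0,0,0,0,0],
    [0,0,0,0,0,0],
    [0,0,0,0,0,0]
  ]
}}

```text
time: 34.05
tool_pos: [0.5029, -0.1229, 0.2861]
ee_rot: [3.142, -0.001, 2.688]
wrist_force: [0.8, 0.0, -0.9]
width: 0.0753
finger_force: 0.0
```

```bash
python3 lug.py J;python3 lug.py K
```

```text
[(55, 2.723, 0.112)]
34.05 [(56, 0.658, 0.1118)] 34.1
[(55, 2.723, 0.112)]
34.1 [(56, 0.658, 0.1118)] 34.15
```

```bash
python3 -c "
from bench import *
print(close_job())"
```

```text
the job is handed in; nothing more can be done
None
```

The job is handed in (it returned no verdict): the basket ran at about 2.08 rad/s (20 turns a minute) for well over 8 s, then came to rest with its lug about 5 mm from the middle of the lip. The knob is released and the gripper is clear above it, at about 34 s of the 67 s allowed.

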